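# Check the drain hole of a planter with a bore probe

## Robot

A 7-joint arm with a two-finger parallel gripper is mounted at the origin on the work surface. World frame = base frame: x ahead of the robot, y to its left, z up, the work surface at z = 0. Lengths are in m, angles in rad, forces in N, time in s.
With the tool pointing down it reaches from about 0.425 to 0.875 m from the base axis. Payload 4.7 kg.
Tool frame: the origin (TCP) lies midway between the tips of the shut fingers; the grasp point (between the pads) lies 19 mm behind it; z points along the fingers, y is the direction in which the jaws open and shut (so a half turn about z gives the same grasp; the last joint's range is limited). The gripper opens to 87 mm and grips with 3 to 60 N. Pads are 19 mm wide; open, the fingers measure 117 mm over their backs; the gripper's body (75 mm by 190 mm) begins 51 mm behind the grasp point.
Start: joints at [0.014, 0.321, -0.07, 1.45, 0.023, 1.371, -0.057], TCP at [0.65, -0, 0.223] pointing down, gripper open.
Joint ranges: [-2.86, 2.86], [-0.3, 2.09], [-1.38, 1.24], [0.06, 2.45], [-1.56, 4.7], [0.09, 2.05], [-2.69, 2.69]. Speed limits (rad/s): [2.57, 2.57, 3.14, 3.14, 3.14, 3.14, 3.14].

## Interface

Orientations are given as a rotation vector (axis times angle).
In Python, from bench import * gives the robot as it stands. The module is installed in compiled form; this text tells all that it offers.
- The arm moves only by the tool play_rows, never from a script. Its argument "series" is one flat list of numbers, 7 for each row, row after row: the opening in per cent of the stroke, from 0 (shut) to 100 (fully open), then the shift along the tool's x, y, z in m, then the turn, a rotation vector about the tool's x, y, z in degrees. In form: [fingers, tx, ty, tz, rx, ry, rz, fingers, tx, ty, tz, rx, ry, rz, ...]. A call has 1 to 10 rows; each row is the pose to reach, as a shift and turn from the pose commanded when the call began, along the tool's axes at that moment; what a row does not reach only later rows make up. A row lasts 1/12 s, in which the tool goes at most 41.7 mm and 7.16 degrees, less where a joint would pass 70% of its speed; a pose out of reach is approached as far as the arm can. A call with a gripper value outside its range is refused whole. The fingers move at their own pace and stop on an object; "force" is the grip in N (left out, the last holds). Time passes only in rows, so rows that repeat a pose let the fingers close. It gives the time, the measured TCP pose, the force and the opening at its end, in the units of the state.
- get_state(): the state, without advancing time (a new reading comes with each control period).
- get_image(name): name is "scene" or "side" or "wrist"; returns a dict with "frame" (400x640x3 uint8, red, green, blue), "fx", "fy", "cx", "cy" (pixels), "R" (3x3) and "t" (3): a world point X has camera coordinates R X + t. Camera axes: x right, y down, z forward; pixel columns grow to the right and rows downward; lengths in m; the calibration is good to about 2 mm. A picture is of the moment at which its call begins. There is no depth.
- close_job(): hands the job in, once; it reports no verdict.
The state is a dict: "time": time; "joint_positions": joint angles; "qd": joint speeds; "joint_torque": joint torques, N m; "position": TCP position; "tool_rot": TCP orientation; "ft_force": force on the tool from outside, world axes, zero at the start; "torque": the same for the moment, N m; "grip_width": opening from 0.0 (shut) to 1.0 (fully open).
Only numpy, scipy, OpenCV 4.12 (cv2) and the standard library are available. Lean on these libraries where they do the work, as an engineer would, in place of code of your own. Each camera call takes 0.05 s, during which the arm holds its last target.

## Task

Start the bore gauge by pressing the green button on the grey console fully down and letting it spring back up; only then lift the probe by its black handle out of its stand. Lower its rod through the drain hole in the top of the upturned cream pot, without the probe touching the pot, until the yellow band is level with the hole's mouth. Finish while still holding the probe there, upright, still and centred in the hole; do not shift the cream pot, and leave the mauve pot and everything else where they stand.

Things in the scene. Friction and masses are not known exactly. Their poses are not given: they have to be found in the camera images.
- start (a joint): the green push button's travel in m: 0 = up, 0.006 = fully down; a spring returns it; about 1.5 N starts it moving, 5 N holds it fully down. It counts as pressed fully from 0.005 on and as released below 0.0015
- start_top (a point): centre of the top face of the green button's cap (32 mm across, 72 mm above the table when up) on the front part of the console; pressed straight down
- console: grey readout console, fixed box 120 (x) x 160 (y) x 50 mm high, with a raised 40 mm deep display hood along its far (+x) side, top 76 mm above the table; origin at the centre of the underside, z up. The button cap's axis is 25 mm to -x and 20 mm to +y of the origin in its frame
- stand: fixed aluminium probe stand on a 90 x 90 mm steel foot; its top plate, 70 x 80 mm, has its upper face 100 mm above the table and a 15 mm hole in the middle in which the probe stands loosely upright; origin under the centre of the foot, z up
- probe: cordless bore probe: a steel rod 10 mm in diameter and 90 mm long below a square black handle 24 x 24 mm and 60 mm tall (sides along the x and y axes), small green lights on the handle, a yellow band on the rod; about 0.16 kg. Origin at the tip (lower end) of the rod, z up along the rod to the handle. In the stand the handle's underside rests on the top plate, so the tip is 10 mm above the table. Pulled straight up at least 90 mm the rod is clear of the stand
- probe_tip (a point): lower end of the rod, on its axis
- probe_band (a point): middle of the yellow band on the rod's axis, 60 mm above the tip; the band is 16 mm tall
- probe_handle (a point): centre of the black handle, 120 mm above the tip: the place to grip; handle top is 30 mm above, handle underside 30 mm below
- cream_pot: cream-coloured ceramic planter with rippled sides, loose, upside down on the table: 122 mm across at the bottom, 110 mm at the top, 95 mm tall, hollow and open below, about 0.7 kg; origin at the centre of its underside on the table, z up
- cream_pot_hole (a point): centre of the mouth of the cream pot's drain hole, in the upper face, 95 mm above the table; a straight upright round hole 27 mm in diameter through 10 mm of ceramic, with the empty inside of the pot below it
- mauve_pot: the same pot in mauve, also upside down with a drain hole; to be left where it stands; origin at the centre of its underside
- white_pot: white planter, 100 mm across, 95 mm tall, upright bystander; origin under its centre
- sage_pot: sage green planter, 90 mm across, 85 mm tall, bystander; origin under its centre
- red_bowl: dark red glazed bowl, 130 mm across, 60 mm tall, bystander; origin under its centre
- saucers: stack of terracotta saucers, 120 mm across, 37 mm tall, bystander; origin under its centre
- succulent: small slate-blue pot with a succulent, 84 mm across, about 95 mm tall, bystander; origin under its centre
- brush: flat brush lying on the table, bystander
Mind the look-alikes: they are no part of the job. What is shaped like the console but purple is not meant.

How it is judged:
On the way, in this order (a step that is already met when the one before it is completed fails the run):
1. the green button is pressed fully down (value of joint start above 0.005 m), for 0.05 s.
2. the button has sprung back up (value of joint start below 0.0015 m), for 0.1 s.
3. the probe is held, lifted clear of its stand (z of probe_tip in the frame of stand above 0.1 m and contact force between the fingers and probe above 1 N), for 0.2 s.
At the end, for the whole second after the job is handed in: Gripper still holds the probe: band middle within 9 mm in height of the cream pot's hole mouth, rod axis within 5 mm of the hole centre at the band and 6 mm at the tip, tilt under 0.1 rad, under 20 mm/s, not touching the pot (under 0.2 N); pot flat (0.03 rad); button up (under 1.5 mm) (horizontal distance between probe_band and cream_pot_hole below 0.005 m and horizontal distance between probe_tip and cream_pot_hole below 0.006 m and z of probe_band in the frame of cream_pot_hole between -0.009 and 0.009 m and angle between probe's own z axis and vertical below 0.1 rad and angle between cream_pot's own z axis and vertical below 0.03 rad and linear speed of probe below 0.02 m/s and contact force between the fingers and probe above 1 N and contact force between probe and cream_pot below 0.2 N and value of joint start below 0.0015 m); the arm keeps its last pose, push and grip.
It fails at once if the probe touches the cream pot (contact force between probe and cream_pot above 0.3 N).
It fails at once if the cream pot is shifted by more than 10 mm (distance of cream_pot from where it was at the start of the episode above 0.01 m).
It fails at once if the mauve pot is shifted by more than 15 mm (distance of mauve_pot from where it was at the start of the episode above 0.015 m).
It fails at once if another thing on the table is shifted by more than 20 mm (distance of any of white_pot, sage_pot, red_bowl, saucers, succulent, brush from where it was at the start of the episode above 0.02 m).
It also fails if it takes over 61 s, if anything falls off the work surface, if the arm or the gripper's body presses on something with over 40 N, if the wrist force passes 120 N, or if a joint passes its speed limit or range.

## Working session

There is one attempt and no reset: what is moved stays moved. The work goes in short steps, Python scripts to look and compute and a tool call to move; the robot and the scene stay as the last step left them, time stands still between calls to the robot, and variables do not carry over. Pictures are saved under pics/ and viewed, and the job is handed in when it is done.

Besides the shell and the picture viewer there is one more tool, called after "Emit:" as a command line: name --argument value ..., lists and objects as JSON in quotes. play_rows: Moves the arm, as the interface text tells. Its arguments: {"type":"object","properties":{"series":{"type":"array"},"force":{"type":"number"}},"required":["series"]}

```bash
mkdir -p pics; python3 - <<'E'
from bench import *
import cv2
s=get_state();print(s)
for n in("scene","side","wrist"):
    d=get_image(n);cv2.imwrite(f"pics/{n}0.png",d["frame"][:,:,::-1])
    print(n,d["fx"],d["cx"],d["cy"],(-d["R"].T@d["t"]).round(3),d["R"].round(3).tolist())
E
```

```text
{'time': 0.0, 'joint_positions': array([ 0.01410756,  0.32183029, -0.07007232,  1.45167082,  0.02259788,
        1.37079632, -0.05687868]), 'qd': array([-7.75263706e-04,  2.18984471e-03, -1.28409910e-03,  4.44885249e-04,
        1.26162076e-04,  3.04190336e-04, -1.37346353e-05]), 'joint_torque': array([-2.58547143e-04, -4.91284704e+01, -4.03903294e-01, -3.12526345e+01,
       -6.40594075e-02,  4.37659642e-02,  1.61017233e-04]), 'position': array([ 6.49447297e-01, -6.19794866e-05,  2.21458783e-01]), 'tool_rot': array([-2.22049762, -2.22056877,  0.00223763]), 'ft_force': array([ 0.37013107,  0.54390394, -0.45012655]), 'torque': array([0.00389114, 0.02094928, 0.03926677]), 'grip_width': 0.9991402113545963}
scene 427.8072462845682 319.7432310580888 208.6166835871135 [ 1.178 -0.467  0.896] [[0.596, 0.803, -0.016], [0.53, -0.409, -0.743], [-0.603, 0.435, -0.669]]
side 375.0631093403339 322.072742491706 198.1548797585671 [-0.225 -0.686  0.942] [[0.721, -0.693, -0.015], [-0.447, -0.448, -0.774], [0.53, 0.565, -0.633]]
wrist 287.56671627167594 316.37184763778544 199.66304324460103 [0.65  0.072 0.385] [[1.0, -0.001, -0.001], [-0.0, -0.966, 0.259], [-0.001, -0.259, -0.966]]
```

View pics/scene0.png

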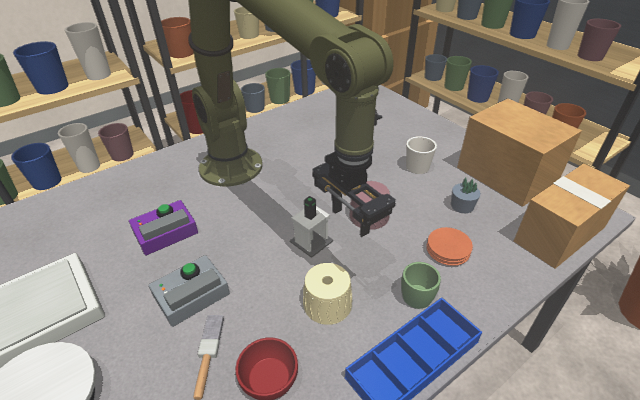

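View pics/side0.png

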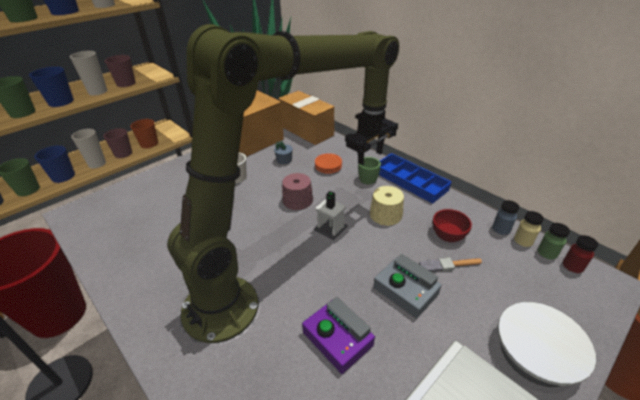

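View pics/wrist0.png

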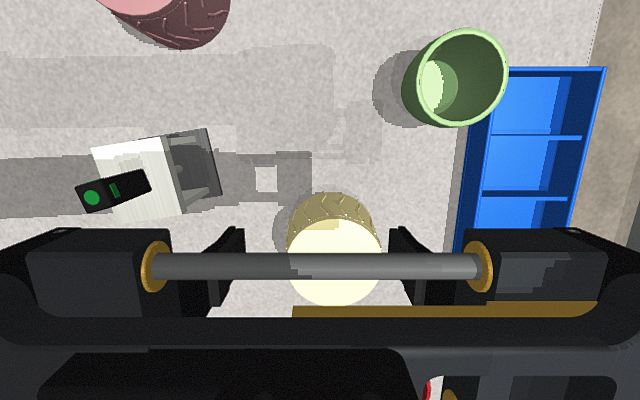

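The scene view shows the grey console's button near (190,270), the probe handle near (310,207) and the cream pot's hole near (328,280). The side view is blurred: button near (398,279), hole near (387,195). The purple look-alike stands farther left, and the mauve pot is behind the gripper.

```bash
cat > h.py <<'E'
from bench import *
import cv2, numpy as np
def ray(d,u,v):
    r=np.array([(u-d["cx"])/d["fx"],(v-d["cy"])/d["fy"],1.0]); R=np.array(d["R"]);t=np.array(d["t"])
    return -R.T@t, R.T@r
def onz(d,u,v,z):
    c,r=ray(d,u,v); return c+r*(z-c[2])/r[2]
def proj(d,X):
    p=np.array(d["R"])@np.array(X)+np.array(d["t"]); return d["fx"]*p[0]/p[2]+d["cx"],d["fy"]*p[1]/p[2]+d["cy"]
def crop(d,x0,y0,x1,y1,k,name):
    c=d["frame"][y0:y1,x0:x1,::-1]; cv2.imwrite("pics/"+name,cv2.resize(c,None,fx=k,fy=k,interpolation=cv2.INTER_CUBIC))
def blobs(m,minA=6):
    n,l,s,c=cv2.connectedComponentsWithStats(m.astype(np.uint8))
    return [(s[i].tolist(),c[i].round(2)) for i in range(1,n) if s[i,4]>=minA]
E
python3 - <<'E'
from h import *
for n,b in(("scene",(140,180,380,330)),("side",(290,170,450,320))):
    d=get_image(n); f=d["frame"].astype(int)
    crop(d,*b,3 if n=="scene" else 4,n+"_c1.png")
    hsv=cv2.cvtColor(d["frame"],cv2.COLOR_RGB2HSV)
    x0,y0,x1,y1=b
    roi=np.zeros(f.shape[:2],bool);roi[y0:y1,x0:x1]=1
    g=cv2.inRange(hsv,(50,130,40),(80,255,255))>0
    for s,c in blobs(g&roi): print(n,"green",s,c,onz(d,*c,.07).round(4))
    cr=cv2.inRange(hsv,(20,40,120),(35,255,255))>0
    for s,c in blobs(cr&roi,100): print(n,"cream",s,c,onz(d,*c,.05).round(4))
E
```

```text
scene green [158, 205, 11, 8, 58] [163.16 207.98] [ 0.1528 -0.2904  0.07  ]
scene green [183, 264, 12, 10, 88] [188.42 267.99] [ 0.4112 -0.3252  0.07  ]
scene cream [303, 263, 49, 62, 2529] [327.16 293.37] [ 0.6729 -0.0859  0.05  ]
side green [398, 266, 3, 3, 6] [398.67 267.33] [ 0.4412 -0.3047  0.07  ]
side green [405, 271, 3, 3, 7] [406. 272.] [ 0.4422 -0.3306  0.07  ]
side green [392, 274, 12, 9, 84] [397.37 277.85] [ 0.4067 -0.3261  0.07  ]
side cream [372, 185, 32, 40, 852] [388.49 202.72] [ 0.6772 -0.0822  0.05  ]
```

View pics/scene_c1.png

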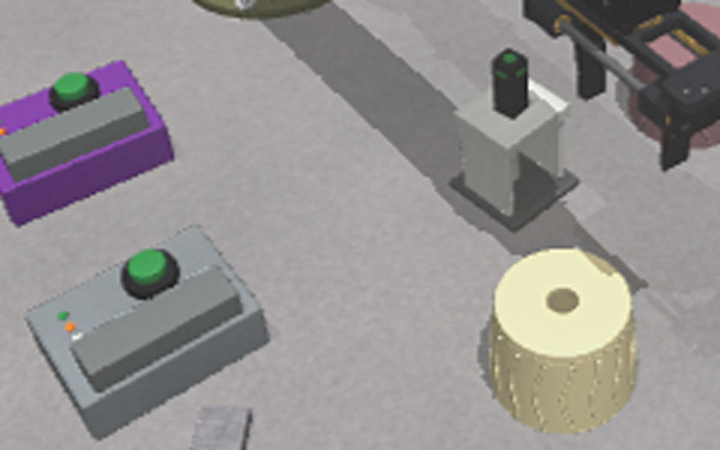

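View pics/side_c1.png

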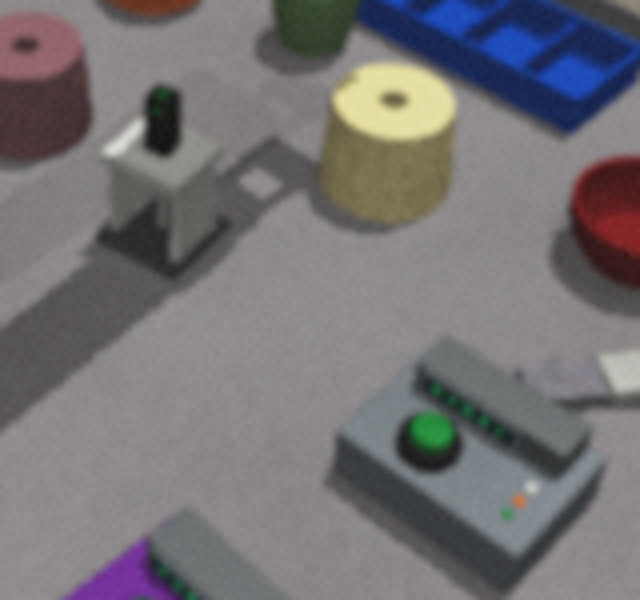

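Button located by both views at about (0.409, -0.326). Moving above it with the fingers shut.

Emit:
play_rows --series '[0,-0.03,-0.02,0,0,0,0,0,-0.065,-0.05,0,0,0,0,0,-0.1,-0.075,0,0,0,0,0,-0.135,-0.1,0,0,0,0,0,-0.17,-0.125,0,0,0,0,0,-0.205,-0.15,0,0,0,0,0,-0.24,-0.175,0,0,0,0,0,-0.275,-0.205,0,0,0,0,0,-0.305,-0.225,0,0,0,0,0,-0.326,-0.24,0,0,0,0]'

```text
time: 1.08
position: [0.4076, -0.3283, 0.2229]
tool_rot: [2.223, 2.219, -0.001]
ft_force: [0.5, -2.0, 0.2]
grip_width: 0.322
```

Emit:
play_rows --series '[0,0,0,0.03,0,0,0,0,0,0,0.06,0,0,0,0,0,0,0.09,0,0,0,0,0,0,0.11,0,0,0,0,0,0,0.12,0,0,0,0,0,0,0.12,0,0,0,0,0,0,0.12,0,0,0]'

```text
time: 1.67
position: [0.4103, -0.3262, 0.103]
tool_rot: [2.221, 2.221, -0.0]
ft_force: [-0.5, -0.5, -0.3]
grip_width: 0.005
```

```bash
python3 - <<'E'
from h import *
s=get_state();print(s["time"],s["position"],s["tool_rot"],s["ft_force"],s["grip_width"])
d=get_image("scene");crop(d,130,170,330,320,4,"s2.png")
E
```

```text
1.6667 [ 0.41028529 -0.32619132  0.10303977] [ 2.22111371e+00  2.22136362e+00 -5.56983814e-05] [-0.54135254 -0.49302242 -0.30904677] 0.005417039979325405
```

View pics/s2.png

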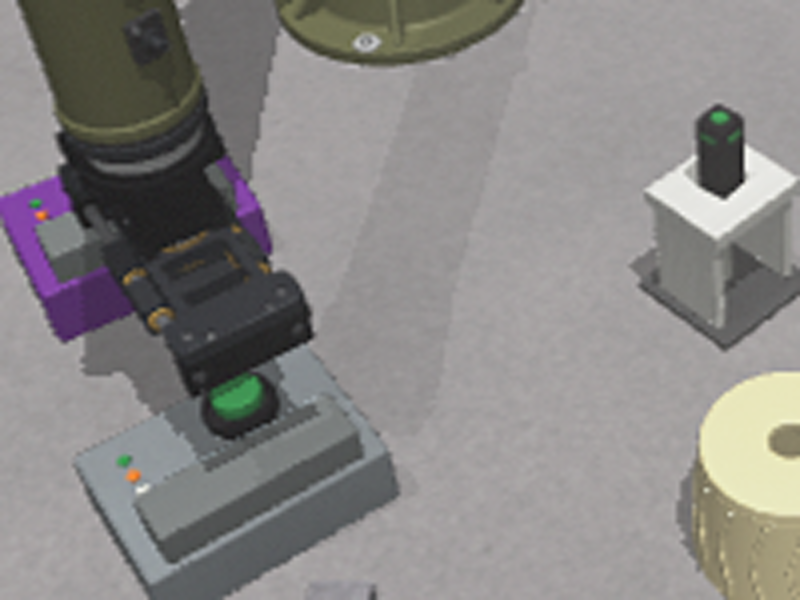

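The gripper hangs above the grey console's button (crop 238,395), and the body is clear of the hood. Pressing in small steps.

Emit:
play_rows --series '[0,0,0,0.015,0,0,0,0,0,0,0.026,0,0,0,0,0,0,0.03,0,0,0,0,0,0,0.033,0,0,0,0,0,0,0.035,0,0,0,0,0,0,0.036,0,0,0,0,0,0,0.036,0,0,0]'

```text
time: 2.3
position: [0.41, -0.3259, 0.067]
tool_rot: [-2.221, -2.221, -0.0]
ft_force: [-1.3, 1.5, 3.5]
grip_width: 0.009
```

Emit:
play_rows --series '[0,0,0,0.001,0,0,0,0,0,0,0.002,0,0,0,0,0,0,0.002,0,0,0,0,0,0,0.0025,0,0,0,0,0,0,0.0025,0,0,0]'

```text
time: 2.72
position: [0.4102, -0.326, 0.0662]
tool_rot: [2.221, 2.221, 0.001]
ft_force: [-5.9, 4.7, 15.3]
grip_width: 0.005
```

Bottomed out at 15 N (z 0.066, full travel). Releasing.

Emit:
play_rows --series '[0,0,0,-0.003,0,0,0,0,0,0,-0.01,0,0,0,0,0,0,-0.03,0,0,0,0,0,0,-0.06,0,0,0,0,0,0,-0.09,0,0,0,0,0,0,-0.13,0,0,0,0,0,0,-0.17,0,0,0,0,0,0,-0.2,0,0,0,0,0,0,-0.22,0,0,0,0,0,0,-0.22,0,0,0]'

```text
time: 3.55
position: [0.4123, -0.3279, 0.2898]
tool_rot: [2.214, 2.214, 0.003]
ft_force: [0.4, -0.4, 0.7]
grip_width: 0.008
```

```bash
python3 - <<'E'
from h import *
s=get_state();print(s["time"],s["position"],s["ft_force"])
d=get_image("scene");crop(d,130,170,380,340,3,"s3.png")
print("handle top",onz(d,130+250-0,0,0.16)if 0 else onz(d,310,199,.16))
e=get_image("side");hs=[]
crop(e,290,170,450,290,5,"side3.png")
for n,q,b in(("scene",d,(250,180,350,260)),("side",e,(310,180,350,220))):
    f=q["frame"];x0,y0,x1,y1=b;roi=np.zeros(f.shape[:2],bool);roi[y0:y1,x0:x1]=1
    for s,c in blobs((f.max(2)<75)&roi,40): print(n,"dark",s,c)
for n,q,b in(("scene",d,(300,255,355,330)),("side",e,(365,180,410,230))):
    f=q["frame"];x0,y0,x1,y1=b
    hsv=cv2.cvtColor(f,cv2.COLOR_RGB2HSV)
    m=((f[...,0]<185)).astype(np.uint8); roi=np.zeros_like(m)
    X,Y=(327,280) if n=="scene" else (387,195)
    roi[Y-8:Y+8,X-10:X+10]=1
    for s,c in blobs(m*roi): print(n,"hole",s,c,onz(q,*c,.092))
E
```

```text
3.55 [ 0.41225436 -0.32791759  0.28981854] [ 0.39806566 -0.44610422  0.69415615]
handle top [0.46862902 0.0135805  0.16      ]
scene dark [305, 197, 11, 22, 185] [309.95 208.58]
side dark [327, 193, 8, 15, 101] [330.23 199.99]
scene hole [322, 276, 11, 9, 74] [327.01 279.76] [ 0.66631163 -0.08108651  0.092     ]
side hole [377, 187, 20, 16, 188] [388.36 197.22] [ 0.65863549 -0.0911509   0.092     ]
```

View pics/s3.png

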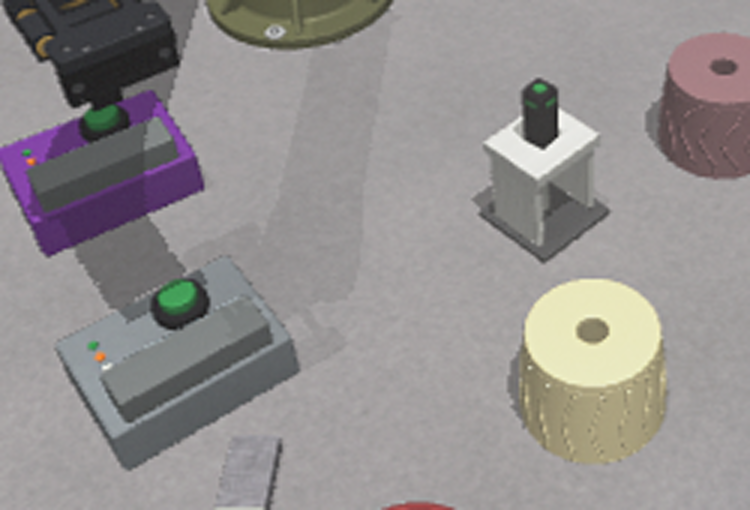

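```bash
python3 - <<'E'
from h import *
d=get_image("scene");e=get_image("side")
def tri(p,q):
    A=[];b=[]
    c1,r1=ray(d,*p);c2,r2=ray(e,*q)
    M=np.stack([r1,-r2],1);k=np.linalg.lstsq(M,c2-c1,rcond=None)[0]
    print((c1+k[0]*r1).round(4),(c2+k[1]*r2).round(4))
tri((309.95,208.6),(330.2,200))
tri((327,279.7),(388.4,194.9))
print(onz(e,388.4,194.9,.095))
E
```

```text
[0.4693 0.0117 0.1274] [0.4691 0.0132 0.1285]
[ 0.6676 -0.0821  0.0943] [ 0.6679 -0.0839  0.0933]
[ 0.66605042 -0.08510004  0.095     ]
```

View pics/side3.png

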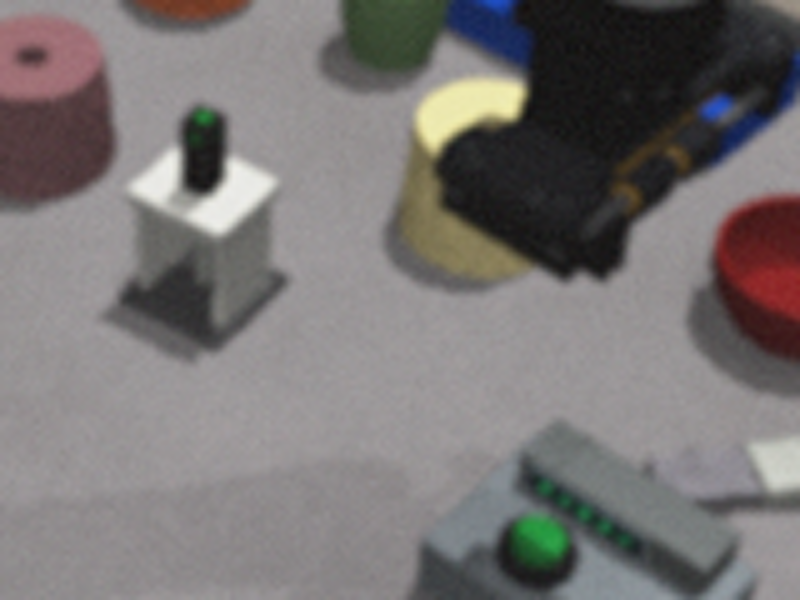

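The button has come back up, and the probe stands at about (0.469, 0.012). Next is a wrist view above the probe.

Emit:
play_rows --series '[0,0.03,0.006,0,0,0,0,0,0.065,0.013,0,0,0,0,0,0.1,0.02,0,0,0,0,0,0.135,0.027,0,0,0,0,0,0.17,0.034,0,0,0,0,0,0.205,0.041,0,0,0,0,0,0.24,0.048,0,0,0,0,50,0.27,0.053,0,0,0,0,100,0.295,0.057,0,0,0,0,100,0.295,0.057,0,0,0,0]'

```text
time: 4.58
position: [0.4668, -0.0245, 0.2824]
tool_rot: [-2.209, -2.229, -0.0]
ft_force: [-0.3, -0.1, 0.7]
grip_width: 0.153
```

Emit:
play_rows --series '[100,0,0,0,0,0,0,100,0,0,0,0,0,0,100,0,0,0,0,0,0,100,0,0,0,0,0,0]'

```text
time: 4.92
position: [0.4667, -0.0324, 0.2836]
tool_rot: [-2.224, -2.218, 0.001]
ft_force: [1.1, -0.4, -0.1]
grip_width: 0.447
```

```bash
python3 - <<'E'
from h import *
s=get_state();print(s["time"],s["position"],s["tool_rot"],s["qd"].round(3),s["grip_width"])
d=get_image("wrist");cv2.imwrite("pics/w4.png",d["frame"][:,:,::-1])
print((-d["R"].T@d["t"]).round(4),proj(d,(.469,.0125,.16)))
E
```

```text
4.9167 [ 0.46674124 -0.03241215  0.28359598] [-2.22384910e+00 -2.21840897e+00  9.68230677e-04] [-0.002 -0.002 -0.002 -0.006 -0.002  0.002 -0.   ] 0.44667651240397943
[0.4669 0.0397 0.4472] (np.float64(318.5383638268003), np.float64(151.12889464286621))
```

View pics/w4.png

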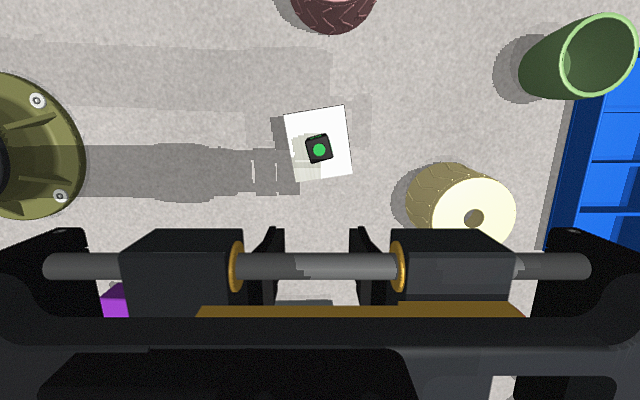

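The wrist view shows the handle top at (319,149), with the stand and handle turned about 8°. The cream pot's hole is at (474,219). Measuring both.

```bash
python3 - <<'E'
from h import *
d=get_image("wrist");f=d["frame"]
hsv=cv2.cvtColor(f,cv2.COLOR_RGB2HSV)
def roi(x0,y0,x1,y1):
    m=np.zeros(f.shape[:2],bool);m[y0:y1,x0:x1]=1;return m
g=(cv2.inRange(hsv,(50,120,80),(85,255,255))>0)&roi(295,120,345,180)
for s,c in blobs(g): print("light",s,c,onz(d,*c,.16).round(4))
w=((f.min(2)>215)&roi(270,90,365,195)).astype(np.uint8)
cs,_=cv2.findContours(w,cv2.RETR_EXTERNAL,2);c=max(cs,key=cv2.contourArea)
P=np.array([onz(d,*p[0],.1)[:2]*1000 for p in c],np.float32)
print("plate",cv2.minAreaRect(P))
k=((f.max(2)<90)|g)&roi(298,128,340,172)
cs,_=cv2.findContours(k.astype(np.uint8),cv2.RETR_EXTERNAL,2);c=max(cs,key=cv2.contourArea)
P=np.array([onz(d,*p[0],.16)[:2]*1000 for p in c],np.float32)
print("handle",cv2.minAreaRect(P),cv2.minAreaRect(c))
v=(f.min(2)<185)&roi(458,203,490,236)
for s,c in blobs(v,30): print("hole",s,c,onz(d,*c,.095).round(4))
crop(d,270,90,370,190,6,"w4c.png");crop(d,400,150,530,240,6,"w4h.png")
E
```

```text
light [313, 144, 12, 12, 123] [318.69 149.45] [0.4693 0.0143 0.16  ]
plate ((469.3509216308594, 14.23184585571289), (70.3851089477539, 80.82376861572266), 9.272538185119629)
handle ((468.6824951171875, 15.522493362426758), (23.44131088256836, 25.40032196044922), 15.449737548828125) ((318.1509094238281, 148.02828979492188), (25.961143493652344, 23.90073585510254), 74.05460357666016)
hole [458, 209, 32, 27, 563] [473.04 223.93] [ 0.6701 -0.0877  0.095 ]
```

View pics/w4c.png

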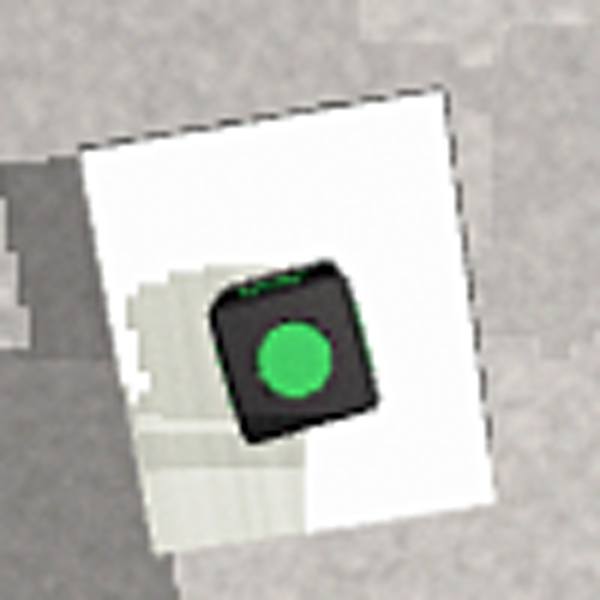

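View pics/w4h.png

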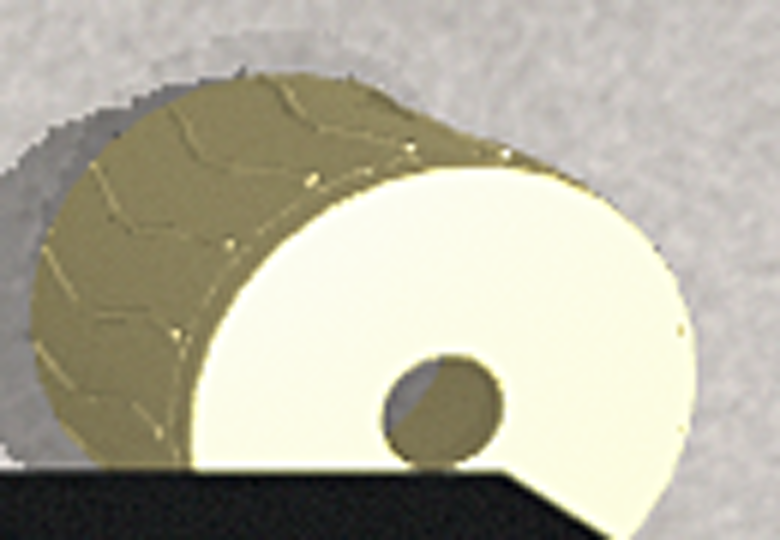

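The handle is at (0.469, 0.014) with a yaw of about 15°. The plate gives the same centre. Aligning above it at z = 0.20.

Emit:
play_rows --series '[100,0.015,0.001,0,0,0,-5,100,0.03,0.002,0.0,0,0,-10,100,0.045,0.0025,0.02,0,0,-15,100,0.047,0.0025,0.05,0,0,-15,100,0.047,0.0025,0.07,0,0,-15,100,0.047,0.0025,0.083,0,0,-15,100,0.047,0.0025,0.083,0,0,-15,100,0.047,0.0025,0.083,0,0,-15]'

```text
time: 5.68
position: [0.4692, 0.0156, 0.2009]
tool_rot: [-1.913, -2.491, 0.001]
ft_force: [-0.0, -0.2, 1.0]
grip_width: 0.991
```

```bash
python3 - <<'E'
from h import *
from scipy.spatial.transform import Rotation as R
s=get_state();print(s["time"],s["position"],R.from_rotvec(s["tool_rot"]).as_matrix().round(3).tolist(),s["grip_width"])
d=get_image("wrist");crop(d,160,130,480,330,2,"w5.png")
for n in("scene","side"):
    d=get_image(n);u=proj(d,(.469,.014,.13));print(u);x,y=int(u[0]),int(u[1]);crop(d,x-60,y-50,x+60,y+50,5,n+"5.png")
E
```

```text
5.6833 [0.46922375 0.01555849 0.20086042] [[-0.258, 0.966, -0.001], [0.966, 0.258, -0.0], [0.0, -0.001, -1.0]] 0.9913263708986743
(np.float64(310.5537062544491), np.float64(207.47487322263777))
(np.float64(330.0143132064158), np.float64(199.57837456856782))
```

View pics/w5.png

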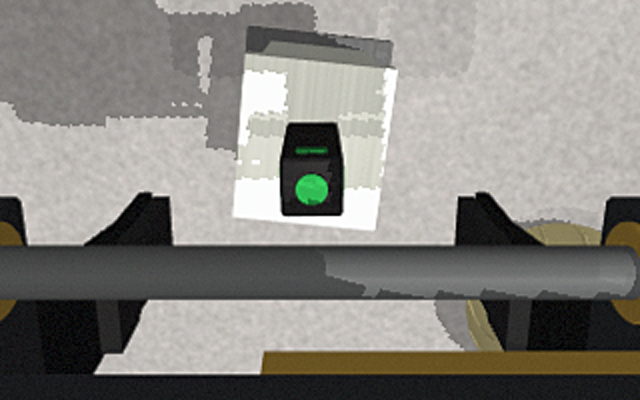

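View pics/scene5.png

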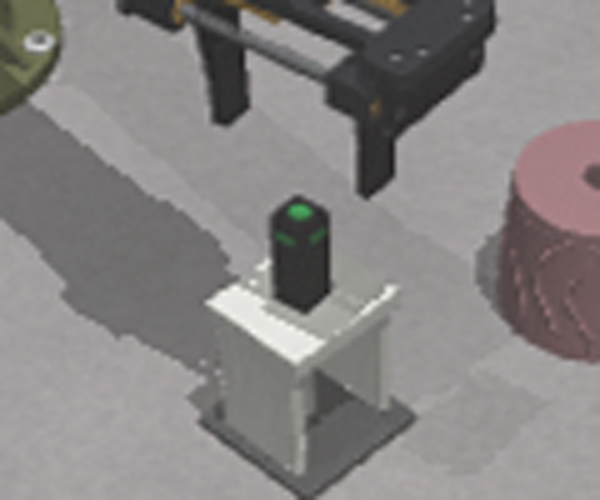

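The handle is square to the jaws and centred. Descending and gripping.

Emit:
play_rows --series '[100,-0.001,0,0.015,0,0,0,100,-0.001,0,0.035,0,0,0,100,-0.001,0,0.055,0,0,0,100,-0.001,0,0.07,0,0,0,100,-0.001,0,0.08,0,0,0,100,-0.001,0,0.085,0,0,0,100,-0.001,0,0.085,0,0,0]' --force 25

```text
time: 6.42
position: [0.4697, 0.015, 0.1158]
tool_rot: [-1.912, -2.492, 0.001]
ft_force: [0.5, 0.3, 0.6]
grip_width: 1.004
```

Emit:
play_rows --series '[60,0,0,0,0,0,0,45,0,0,0,0,0,0,35,0,0,0,0,0,0,25,0,0,0,0,0,0,15,0,0,0,0,0,0,10,0,0,0,0,0,0,10,0,0,0,0,0,0,10,0,0,0,0,0,0]' --force 25

```text
time: 7.08
position: [0.4698, 0.015, 0.1161]
tool_rot: [1.912, 2.492, 0.0]
ft_force: [0.0, -0.1, 1.1]
grip_width: 0.479
```

Emit:
play_rows --series '[10,0,0,0,0,0,0,10,0,0,0,0,0,0,10,0,0,0,0,0,0,10,0,0,0,0,0,0,10,0,0,0,0,0,0,10,0,0,0,0,0,0]' --force 25

```text
time: 7.58
position: [0.4696, 0.015, 0.116]
tool_rot: [-1.912, -2.492, 0.0]
ft_force: [-1.1, 0.0, 0.5]
grip_width: 0.277
```

Gripped at 24 mm. Lifting straight up.

Emit:
play_rows --series '[10,0,0,-0.003,0,0,0,10,0,0,-0.01,0,0,0,10,0,0,-0.025,0,0,0,10,0,0,-0.045,0,0,0,10,0,0,-0.065,0,0,0,10,0,0,-0.085,0,0,0,10,0,0,-0.105,0,0,0,10,0,0,-0.125,0,0,0,10,0,0,-0.14,0,0,0,10,0,0,-0.15,0,0,0]'

```text
time: 8.42
position: [0.4704, 0.0151, 0.2684]
tool_rot: [1.911, 2.491, 0.003]
ft_force: [0.6, -0.8, -1.8]
grip_width: 0.277
```

Emit:
play_rows --series '[10,0,0,0,0,0,0,10,0,0,0,0,0,0,10,0,0,0,0,0,0,10,0,0,0,0,0,0]'

```text
time: 8.75
position: [0.4691, 0.0149, 0.2647]
tool_rot: [-1.911, -2.491, 0.002]
ft_force: [-0.5, -0.4, -2.4]
grip_width: 0.27
```

```bash
python3 - <<'E'
from h import *
s=get_state();print(s["time"],s["position"],s["ft_force"],s["grip_width"])
for n in("scene","side"):
    d=get_image(n);u=proj(d,(.47,.015,.22));print(u);x,y=int(u[0]),int(u[1]);crop(d,x-60,y-40,x+60,y+60,6,n+"6.png")
E
```

```text
8.75 [0.4690595  0.0149312  0.26471949] [-0.50582968 -0.40969205 -2.41806483] 0.2699466086914427
(np.float64(310.03604434037953), np.float64(181.1849915735919))
(np.float64(329.9746511067913), np.float64(177.95969962294038))
```

View pics/scene6.png

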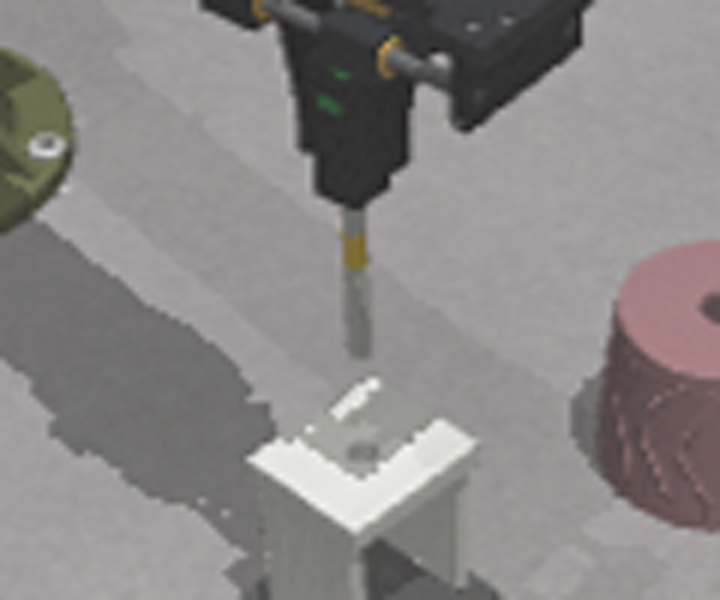

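View pics/side6.png

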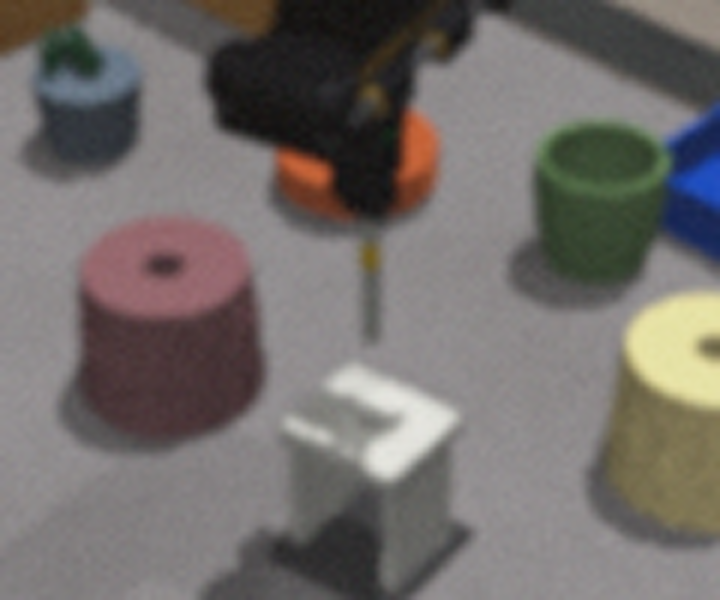

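The probe hangs upright, with the band near z = 0.219, and is clear of the stand. Moving to a viewpoint where the wrist camera sees the cream pot's hole.

Emit:
play_rows --series '[10,-0.012,0.01,0,0,0,0,10,-0.033,0.027,0,0,0,0,10,-0.055,0.045,0,0,0,0,10,-0.078,0.064,0,0,0,0,10,-0.101,0.083,0,0,0,0,10,-0.124,0.101,0,0,0,0,10,-0.147,0.12,0,0,0,0,10,-0.168,0.137,0,0,0,0,10,-0.183,0.15,0,0,0,0,10,-0.192,0.157,0,0,0,0]'

```text
time: 9.68
position: [0.6723, -0.132, 0.264]
tool_rot: [-1.914, -2.49, 0.002]
ft_force: [-1.1, -0.6, -2.0]
grip_width: 0.273
```

Emit:
play_rows --series '[10,0,0,0,0,0,0,10,0,0,0,0,0,0,10,0,0,0,0,0,0,10,0,0,0,0,0,0]'

```text
time: 10.02
position: [0.6706, -0.1287, 0.2662]
tool_rot: [-1.911, -2.493, -0.0]
ft_force: [0.1, 0.5, -1.6]
grip_width: 0.278
```

```bash
python3 - <<'E'
from h import *
import pickle
s=get_state();print(s["time"],s["position"],s["tool_rot"],s["ft_force"],s["grip_width"])
D={n:get_image(n) for n in("scene","side","wrist")};D["state"]=s
pickle.dump(D,open("d7.pkl","wb"))
d=D["wrist"];u=proj(d,(.668,-.083,.095));print(u)
cv2.imwrite("pics/w7.png",d["frame"][:,:,::-1])
crop(D["scene"],270,190,410,330,5,"scene7.png");crop(D["side"],340,130,440,230,6,"side7.png")
E
```

```text
10.0167 [ 0.6705704  -0.12870613  0.26618843] [-1.91067725e+00 -2.49312068e+00 -4.02333153e-04] [ 0.12034474  0.48636659 -1.57901054] 0.27803749598079736
(np.float64(323.91414674790207), np.float64(146.90472984134686))
```

View pics/w7.png

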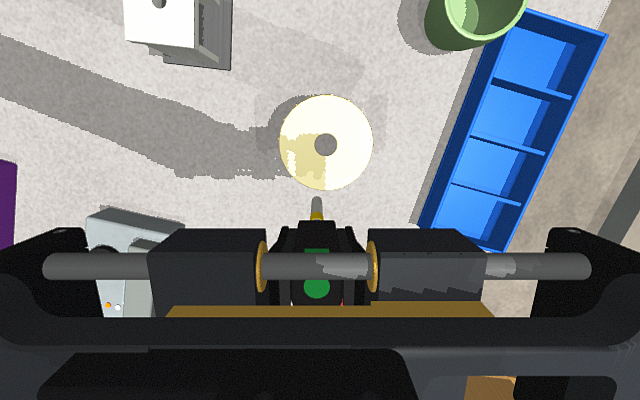

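View pics/scene7.png

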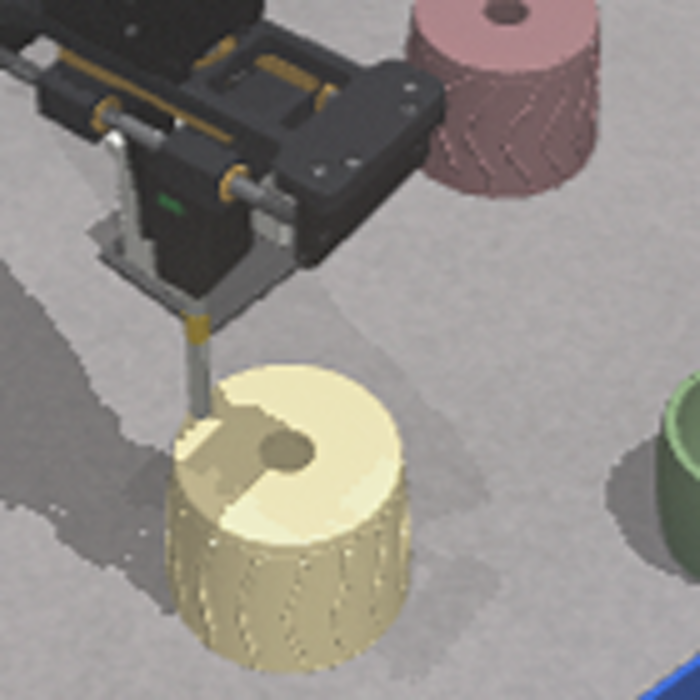

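View pics/side7.png

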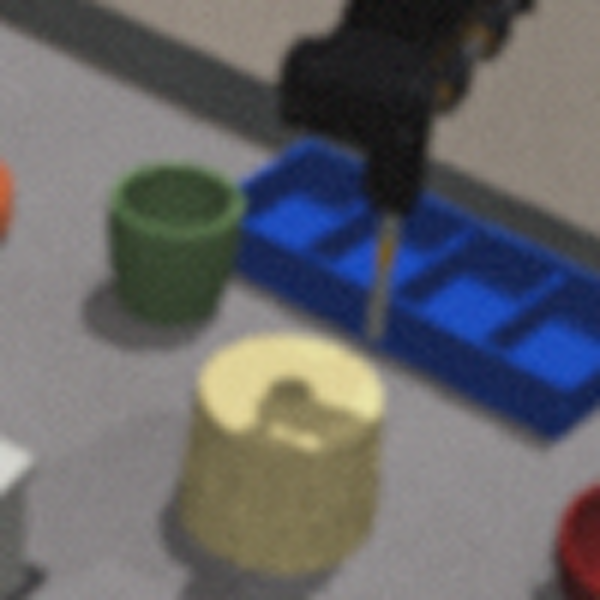

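The wrist view shows the whole pot top around (326,142), the hole at (325,145) and the rod tip at (316,198).

```bash
python3 - <<'E'
from h import *
import pickle
D=pickle.load(open("d7.pkl","rb"));w=D["wrist"];f=w["frame"]
def roi(f,x0,y0,x1,y1):
    m=np.zeros(f.shape[:2],bool);m[y0:y1,x0:x1]=1;return m
# hole
hsv=cv2.cvtColor(f,cv2.COLOR_RGB2HSV)
sat=(hsv[...,1]<25)&(f.max(2)<215)
m=((f.max(2)<190))&roi(f,310,129,341,161)
for s,c in blobs(m,30):
    print("hole",s,c,onz(w,*c,.095).round(4))
cr=((f[...,0]>150)&(f[...,0].astype(int)-f[...,2]>12)|(f.min(2)>225))&roi(f,265,85,390,195)
cr=cv2.morphologyEx(cr.astype(np.uint8),cv2.MORPH_OPEN,np.ones((3,3)))
cs,_=cv2.findContours(cr,cv2.RETR_EXTERNAL,2);c=max(cs,key=cv2.contourArea)
P=np.array([onz(w,*p[0],.095)[:2]*1000 for p in cv2.convexHull(c)],np.float32)
print("top",cv2.fitEllipse(P),cv2.minEnclosingCircle(P))
p=D["state"]["position"];base=np.array([p[0],p[1],0])
for n in("scene","side","wrist"):
    d=D[n];f=d["frame"];h=cv2.cvtColor(f,cv2.COLOR_RGB2HSV)
    zt=p[2]-.1065  # tip: grasp .135->tip .01 at TCP .116
    pb=proj(d,base+[0,0,zt+.06]);pt=proj(d,base+[0,0,zt])
    x,y=map(int,pb)
    y_=(cv2.inRange(h,(15,110,60),(32,255,255))>0)&roi(f,x-15,y-15,x+15,y+15)
    print(n,"pred band",np.round(pb,1),"tip",np.round(pt,1),"yellow",[(s,c) for s,c in blobs(y_,4)])
    x,y=map(int,pt);crop(d,x-25,y-45,x+25,y+15,10,n+"7r.png")
E
cd pics; python3 -c "
import cv2,numpy as np
cv2.imwrite('r7.png',np.hstack([cv2.resize(cv2.imread(n+'7r.png'),(260,312)) for n in('scene','side','wrist')]))"
```

```text
hole [314, 133, 23, 23, 415] [325.26 144.24] [ 0.6687 -0.0797  0.095 ]
top ((669.0961303710938, -79.60507202148438), (108.2923583984375, 109.02273559570312), 10.259016990661621) ((669.4082641601562, -79.2617416381836), 54.926353454589844)
scene pred band [310.1 253.7] tip [310.9 272. ] yellow [([307, 253, 5, 6, 23], array([309.17, 255.26]))]
side pred band [403.3 170.9] tip [401.2 185.2] yellow []
wrist pred band [315.7 218.9] tip [315.8 199. ] yellow [([310, 212, 13, 9, 89], array([316.04, 215.83]))]
```

View pics/r7.png

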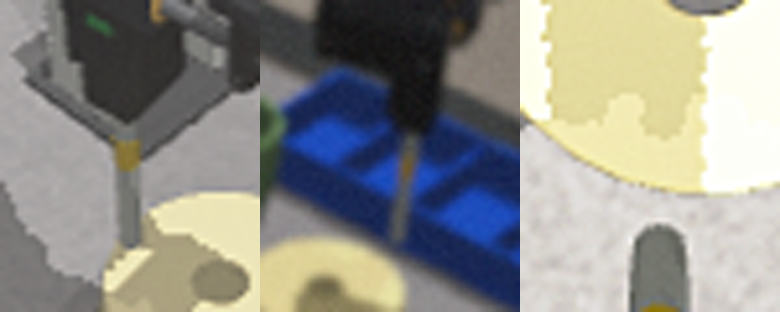

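The wrist view gives the hole at (0.669, -0.080), and the scene and side views give about (0.667, -0.082). I'll place the rod above the hole at mid height and check the relative alignment in the images.

Emit:
play_rows --series '[10,0.01,0.002,0,0,0,0,10,0.025,0.005,0,0,0,0,10,0.04,0.008,0,0,0,0,10,0.047,0.01,0,0,0,0,10,0.047,0.01,0.01,0,0,0,10,0.047,0.01,0.025,0,0,0,10,0.047,0.01,0.035,0,0,0,10,0.047,0.01,0.038,0,0,0,10,0.047,0.01,0.038,0,0,0,10,0.047,0.01,0.038,0,0,0]'

```text
time: 11.0
position: [0.6686, -0.0822, 0.228]
tool_rot: [-1.913, -2.492, 0.0]
ft_force: [-0.3, -0.6, -1.5]
grip_width: 0.273
```

```bash
cat > look.py <<'E'
from h import *
import pickle,sys
k=sys.argv[1]
s=get_state();p=s["position"];print(s["time"],p,s["tool_rot"],s["ft_force"],s["grip_width"])
D={n:get_image(n) for n in("scene","side")};D["state"]=s
pickle.dump(D,open(f"d{k}.pkl","wb"))
base=np.array([p[0],p[1],0]);zt=p[2]-.106;o=[]
for n in("scene","side"):
    d=D[n]
    print(n,"tip",np.round(proj(d,base+[0,0,zt]),1),"band",np.round(proj(d,base+[0,0,zt+.06]),1),"hole@TCPxy",np.round(proj(d,base+[0,0,.095]),1))
    x,y=(327,275) if n=="scene" else (387,190)
    c=d["frame"][y-35:y+25,x-20:x+20,::-1];print("x0,y0",x-20,y-35)
    o.append(cv2.resize(c,None,fx=9.5,fy=9.5,interpolation=cv2.INTER_CUBIC))
cv2.imwrite(f"pics/look{k}.png",np.hstack(o))
E
python3 look.py 8
```

```text
11.0 [ 0.66862274 -0.0822372   0.22797751] [-1.91308961e+00 -2.49187462e+00  3.72376151e-04] [-0.33975866 -0.59595592 -1.50607247] 0.2730390647669218
scene tip [327.2 272.5] band [327.1 255.1] hole@TCPxy [327.2 279.8]
x0,y0 307 240
side tip [389.  188.3] band [390.7 174.6] hole@TCPxy [388.2 194.2]
x0,y0 367 155
```

View pics/look8.png

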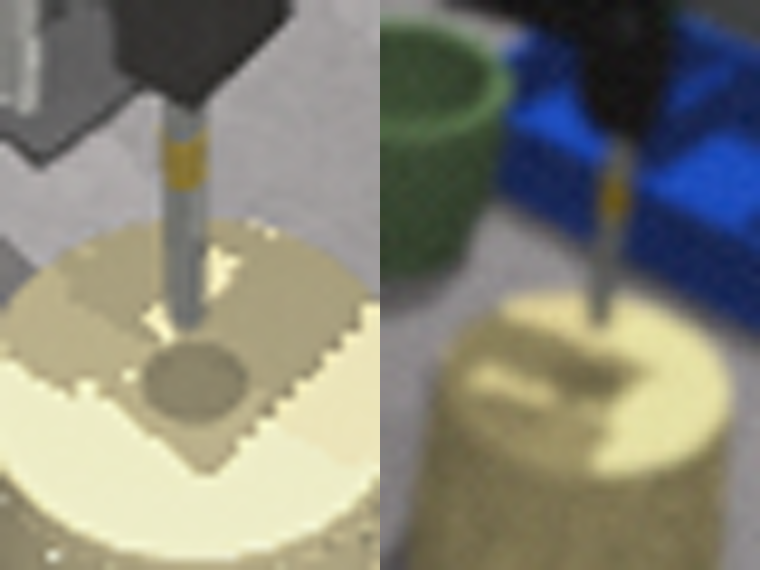

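The scene view shows the rod tip at (326.2, 272) and the hole at (327.1, 279.8), so the rod hangs slightly to one side of the TCP axis. Quantifying rod against hole in each camera separately.

```bash
python3 - <<'E'
from h import *
import pickle
D7=pickle.load(open("d7.pkl","rb"));D8=pickle.load(open("d8.pkl","rb"))
# wrist frame d7: rod silhouette per row, far rim
w=D7["wrist"];f=w["frame"];p=D7["state"]["position"]
print("rows at col 316:",[(r,f[r,316].tolist()) for r in range(193,214,1)])
for r in (200,204,208): print(r,[int(v) for v in f[r,306:328].mean(1)])
up=np.array([-.258,.966,0])
for zt in (p[2]-.106,):
    print("pred far rim",proj(w,np.array([p[0],p[1],zt])+.005*up),"centre",proj(w,[p[0],p[1],zt]))
# side0 hole, unshadowed
e=D8["side"];f0=cv2.imread("pics/side0.png")[:,:,::-1].astype(float)
g=f0[187:204,376:400].mean(2)
print(np.round(g).astype(int))
E
```

```text
rows at col 316: [(193, [223, 223, 218]), (194, [225, 221, 216]), (195, [230, 222, 218]), (196, [125, 127, 118]), (197, [109, 110, 101]), (198, [114, 115, 106]), (199, [115, 117, 109]), (200, [116, 117, 110]), (201, [114, 115, 107]), (202, [118, 120, 112]), (203, [113, 116, 107]), (204, [114, 117, 109]), (205, [116, 117, 110]), (206, [114, 116, 108]), (207, [118, 119, 110]), (208, [114, 116, 106]), (209, [114, 115, 110]), (210, [114, 120, 120]), (211, [124, 116, 75]), (212, [140, 118, 11]), (213, [140, 118, 0])]
200 [201, 204, 213, 219, 225, 198, 97, 111, 117, 115, 114, 115, 110, 106, 99, 123, 226, 219, 215, 214, 213, 210]
204 [220, 215, 213, 213, 210, 155, 99, 114, 114, 114, 113, 114, 116, 115, 113, 105, 193, 223, 220, 216, 214, 215]
208 [209, 207, 204, 207, 221, 125, 105, 114, 113, 115, 112, 110, 116, 115, 115, 119, 159, 220, 212, 202, 205, 211]
pred far rim (np.float64(315.7577663979738), np.float64(194.1298117848883)) centre (np.float64(315.7553250185559), np.float64(199.12595782289281))
[[139 147 160 174 191 197 199 200 201 201 201 204 203 200 197 200 194 188
  178 168 149 131 1
[... 924 characters left out ...]
06 205 205 205 204 205 204 204 198 189 179 171 174 186 194 204 205
  204 205 206 204 203 202]
 [194 203 203 206 202 206 204 203 207 203 203 201 200 198 203 204 205 204
  203 202 205 202 206 205]
 [176 194 203 205 206 203 202 204 205 206 206 204 205 204 205 203 203 205
  204 205 205 203 204 204]
 [145 175 194 201 206 206 204 203 206 203 202 205 207 205 205 204 206 203
  205 206 206 205 207 204]
 [114 137 164 183 195 198 206 204 205 206 204 204 204 204 205 204 204 205
  205 204 204 206 203 193]
 [ 95 106 125 146 166 180 192 198 199 206 206 204 205 207 204 205 208 201
  205 203 202 194 188 168]
 [ 92  95 103 111 126 138 155 172 183 188 191 200 198 200 200 202 201 197
  193 185 178 167 149 130]]
```

Both camera pairs agree on a target TCP of about (0.668, -0.079), so I shift +3.3 mm along tool x. I stay above the pot and re-check before going in.

Emit:
play_rows --series '[10,0.002,0,0,0,0,0,10,0.0033,0,0.008,0,0,0,10,0.0033,0,0.014,0,0,0,10,0.0033,0,0.014,0,0,0,10,0.0033,0,0.014,0,0,0,10,0.0033,0,0.014,0,0,0]'

```text
time: 11.6
position: [0.6677, -0.0787, 0.2139]
tool_rot: [-1.912, -2.492, 0.0]
ft_force: [0.4, -0.5, -1.7]
grip_width: 0.271
```

```bash
python3 look.py 9
```

```text
11.6 [ 0.66767226 -0.07870788  0.21387901] [-1.91241375e+00 -2.49222791e+00  3.98909386e-04] [ 0.4162989  -0.50764671 -1.6760307 ] 0.2705312287023534
scene tip [328.1 275.4] band [328.1 258.4] hole@TCPxy [328.2 278.8]
x0,y0 307 240
side tip [387.6 191.1] band [389.3 177.6] hole@TCPxy [387.3 193.9]
x0,y0 367 155
```

View pics/look9.png

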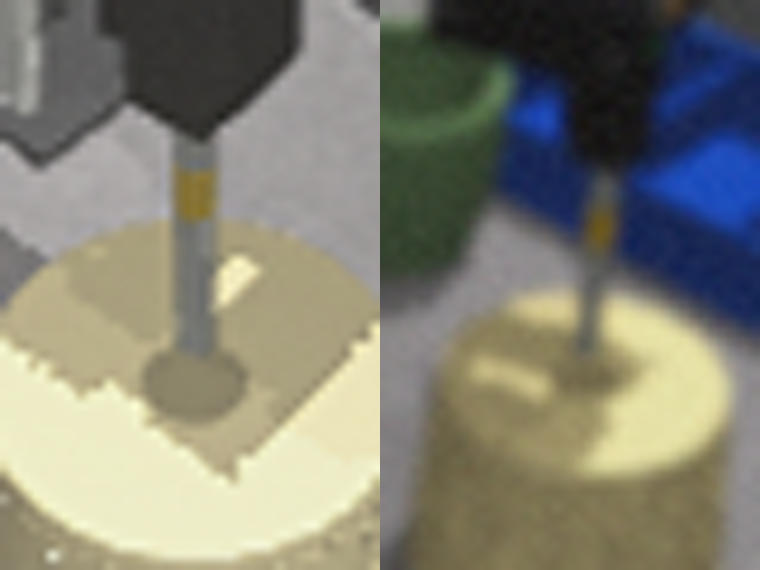

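In both views the rod's axis lines up with the hole centre (scene crop x 195 for both; side within 0.3 px). Lowering.

Emit:
play_rows --series '[10,0,0,0.004,0,0,0,10,0,0,0.01,0,0,0,10,0,0,0.016,0,0,0,10,0,0,0.022,0,0,0,10,0,0,0.026,0,0,0,10,0,0,0.028,0,0,0,10,0,0,0.028,0,0,0,10,0,0,0.028,0,0,0]'

```text
time: 12.37
position: [0.6678, -0.0787, 0.186]
tool_rot: [-1.912, -2.492, 0.0]
ft_force: [-0.7, -0.3, -1.6]
grip_width: 0.273
```

```bash
python3 look.py 10
```

```text
12.3667 [ 0.66776786 -0.07865425  0.18598503] [-1.91242085e+00 -2.49239053e+00  9.77897924e-05] [-0.65461462 -0.29184371 -1.57853483] 0.2733133990132191
scene tip [328.2 282.8] band [328.1 266.5] hole@TCPxy [328.2 278.9]
x0,y0 307 240
side tip [386.9 197.1] band [388.5 183.9] hole@TCPxy [387.3 193.9]
x0,y0 367 155
```

View pics/look10.png

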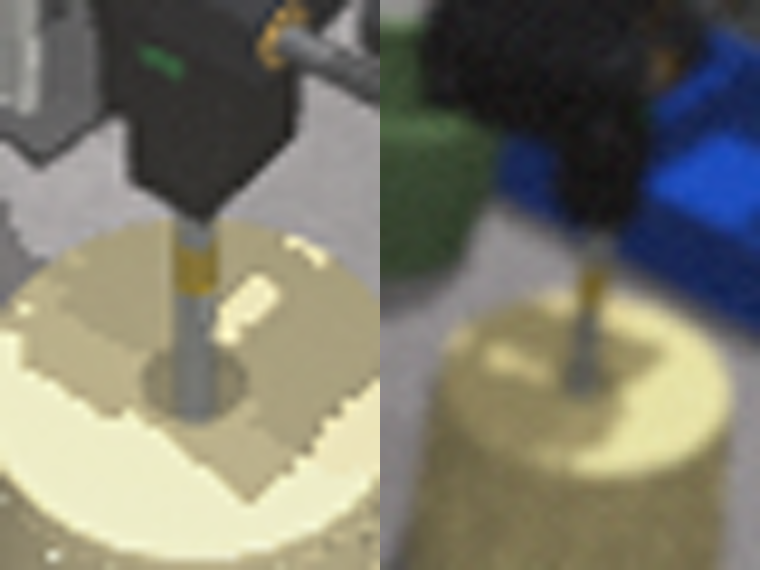

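The rod is in the hole and centred (scene crop: rod 195, hole 143–247). The force shows only the probe's weight. Lowering the remaining 45 mm.

Emit:
play_rows --series '[10,0,0,0.004,0,0,0,10,0,0,0.01,0,0,0,10,0,0,0.017,0,0,0,10,0,0,0.024,0,0,0,10,0,0,0.031,0,0,0,10,0,0,0.037,0,0,0,10,0,0,0.042,0,0,0,10,0,0,0.045,0,0,0,10,0,0,0.045,0,0,0,10,0,0,0.045,0,0,0]'

```text
time: 13.3
position: [0.6678, -0.0786, 0.141]
tool_rot: [1.912, 2.492, -0.0]
ft_force: [-0.3, 0.3, -1.4]
grip_width: 0.27
```

```bash
python3 look.py 11
```

```text
13.3 [ 0.66778159 -0.07863432  0.14102909] [ 1.91241288e+00  2.49243111e+00 -7.36285814e-05] [-0.33358441  0.31324214 -1.37778555] 0.2702998786605492
scene tip [328.3 294.3] band [328.2 278.8] hole@TCPxy [328.2 278.9]
x0,y0 307 240
side tip [385.7 206.5] band [387.3 193.9] hole@TCPxy [387.3 193.9]
x0,y0 367 155
```

View pics/look11.png

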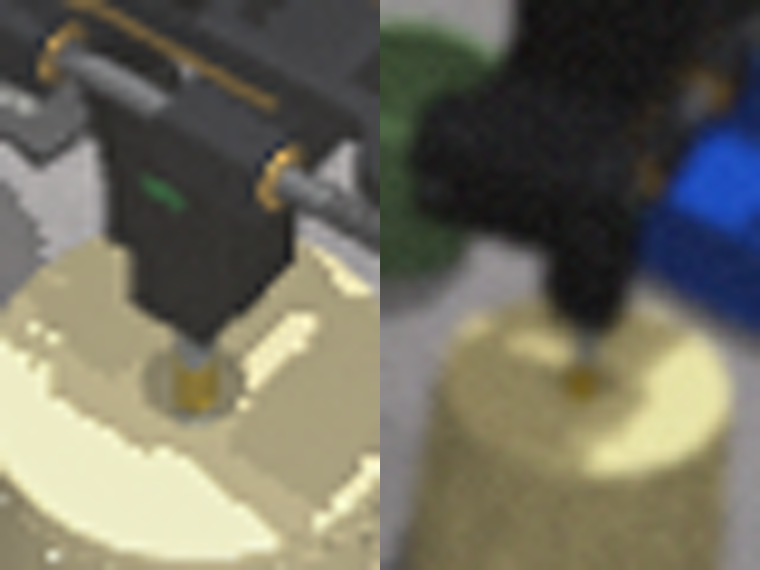

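The band sits at the mouth, about 2.5 mm high in both views. I lower it 2 mm, let it settle and make final checks.

Emit:
play_rows --series '[10,0,0,0.001,0,0,0,10,0,0,0.002,0,0,0,10,0,0,0.002,0,0,0,10,0,0,0.002,0,0,0,10,0,0,0.002,0,0,0,10,0,0,0.002,0,0,0]'

```text
time: 13.9
position: [0.6678, -0.0786, 0.1391]
tool_rot: [1.912, 2.492, 0.0]
ft_force: [0.2, -0.1, -2.2]
grip_width: 0.271
```

```bash
python3 look.py 12; python3 - <<'E'
from h import *
import pickle
D=pickle.load(open("d12.pkl","rb"))
for n,(x,y) in(("scene",(327,280)),("side",(388,195))):
    f=D[n]["frame"];h=cv2.cvtColor(f,cv2.COLOR_RGB2HSV)
    m=(cv2.inRange(h,(15,150,60),(30,255,255))>0)
    r=np.zeros_like(m);r[y-8:y+8,x-8:x+8]=1
    print(n,blobs(m&r,3))
f=D["scene"]["frame"];h=cv2.cvtColor(f,cv2.COLOR_RGB2HSV)
m=cv2.inRange(h,(50,130,40),(80,255,255))>0;r=np.zeros_like(m);r[255:285,170:205]=1
print("button",blobs(m&r)); cv2.imwrite("pics/s12.png",f[:,:,::-1])
E
```

```text
13.9 [ 0.66782746 -0.07864819  0.13914914] [1.91236687e+00 2.49222343e+00 1.15350289e-04] [ 0.18873024 -0.08844069 -2.24242982] 0.27091777805453354
scene tip [328.3 294.8] band [328.2 279.4] hole@TCPxy [328.2 278.9]
x0,y0 307 240
side tip [385.7 206.9] band [387.2 194.3] hole@TCPxy [387.3 193.9]
x0,y0 367 155
scene [([327, 281, 2, 3, 5], array([327.4, 281.8]))]
side [([387, 195, 2, 2, 3], array([387.67, 195.33]))]
button [([183, 263, 12, 11, 91], array([188.48, 268.03]))]
```

View pics/look12.png

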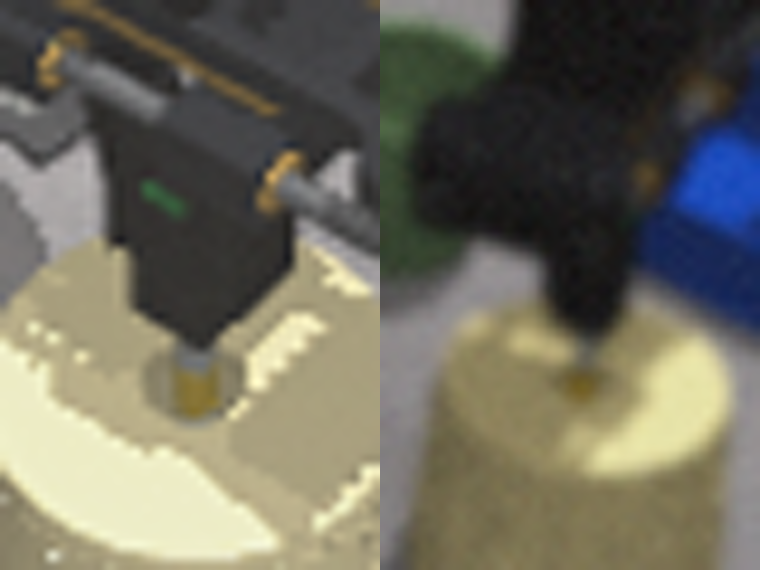

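View pics/s12.png

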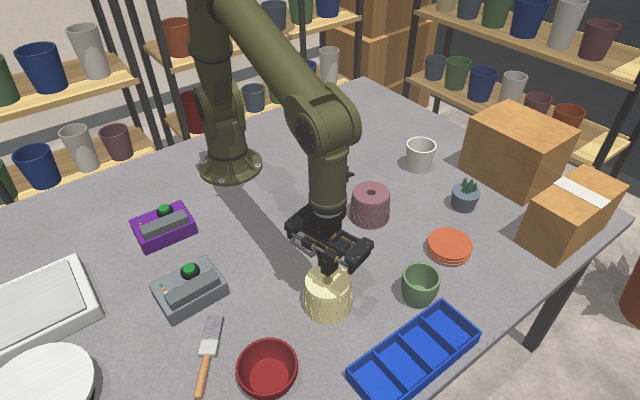

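The rod is centred in the hole, with the band at its mouth (scene 327.4, 281; side 387.7, 195). The button is up, and the pots and other things are where they were.

```bash
python3 -c "
from bench import *
print(close_job()); print(get_state()['position'])"
```

```text
the job is handed in; nothing more can be done
None
the job is handed in; nothing more can be done
```

The job is handed in at about 14 s, with the gripper still holding the probe in the cream pot's hole; no verdict was reported.

**What I did**
- I pressed the green button on the grey console to its stop (15 N) and let it spring back up.
- I gripped the probe by its handle, which was turned about 15°, and lifted it straight out of the stand.
- I lined the rod up over the hole using the cameras and lowered it until the yellow band was at the mouth.

**Last checks**
- **Centring:** the rod was within about 1 mm of the hole centre in both the scene and side views.
- **Height:** the band was within about 1–2 mm of the mouth after a final 2 mm correction.
- **Uprightness and contact:** in the images taken above the pot the tilt was about 0.02 rad. The final wrist force of about 2 N was the probe's weight, with no sign of contact with the pot.
- **Surroundings:** the button was back up, and nothing else appeared to have moved.

**Disagreements:** the wrist and table cameras differed by 2–3 mm on where the hole is. The rod also hung about 1.5–3 mm off the tool axis. I got round both by comparing rod and hole within each camera, and the two results then agreed to about 1 mm.

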